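# Seat the coil module on its locating pins

### The arm

A 6-joint arm with a two-finger parallel gripper is mounted at the origin on the work surface. World frame = base frame: x ahead of the robot, y to its left, z up, the work surface at z = 0. Lengths are in m, angles in degrees, forces in N, time in s.
With the tool pointing down it reaches from about 0.325 to 0.9 m from the base axis. Payload 6.1 kg.
Tool frame: the origin (TCP) lies midway between the tips of the shut fingers; the grasp point (between the pads) lies 19 mm behind it (arm.grip_point_offset is the distance from the TCP to the grasp point, in m); z points along the fingers, y is the line along which they close (so a half turn about z gives the same grasp; the last joint's range is limited). The gripper opens to 85 mm and grips with 20 to 120 N. Pads are 22 mm wide; open, the fingers measure 114 mm over their backs; the gripper's body (76 mm by 85 mm) begins 54 mm behind the grasp point. The pads swing forward as they close: fully open they stand 13 mm farther back than shut.
Start: joints at [-80.735, 12.628, 87.462, -0, 79.91, -7.225], TCP at [0.177, -0.599, 0.231] pointing down, gripper open.
Joint ranges: [-170.65, 170.65], [-52.31, 119.04], [5.05, 147.46], [-71.25, 251.25], [11.57, 151.72], [-153.62, 153.62]. Speed limits (degrees/s): [147.25, 147.25, 172.46, 180, 180, 180].

### API

Orientations are given as [roll, pitch, yaw] about the fixed x, y, z axes, in that order (R = Rz(yaw) Ry(pitch) Rx(roll)).
In Python, from bench import arm gives the robot as it stands. The module is installed in compiled form; this text tells all that it offers.
- The arm moves only by the shell command python3 -m pendant 'ROWS'. ROWS is text: rows parted by semicolons, each of 7 numbers parted by spaces: the finger opening in cm, from 0 to 8.54, then the shift along the tool's x, y, z in cm, then the turn, a rotation vector about the tool's x, y, z in rad. In form: grip tx ty tz wx wy wz; .... A call has 1 to 8 rows; each row is the pose to reach, as a shift and turn from the pose commanded when the call began, along the tool's axes at that moment; what a row does not reach only later rows make up. A row lasts 1/10 s, in which the tool goes at most 50 mm and 8.59 degrees, less where a joint would pass 70% of its speed; a pose out of reach is approached as far as the arm can. A call with a gripper value outside its range is refused whole. The fingers move at their own pace and stop on an object; the grip force is fixed at half the most. Time passes only in rows, so rows that repeat a pose let the fingers close. It gives the time, the measured TCP pose, the force, the opening and the grip force at its end, in the units of the state.
- arm.get_state(): the state, without advancing time (a new reading comes with each control period).
- arm.snapshot(name): name is "scene" or "top"; returns the picture (420x560x3 uint8, red, green, blue); there is no depth.
- arm.calibration(name): a dict with "vfov" (degrees; the focal length in pixels is half the picture's height over the tangent of half this angle, whatever the lens; pixels are square), "cx", "cy" (the principal point, pixels), "R" (3x3) and "t" (3): a world point X has camera coordinates R X + t. Camera axes: x right, y down, z forward; pixel columns grow to the right and rows downward; lengths in m; the calibration is good to about 2 mm. A picture is of the moment at which its call begins. calibration takes no time and is no camera call.
- arm.hand_in(): hands the job in; it is judged then, once.
The state is a dict: "clock": time; "q": joint angles; "qd": joint speeds; "joint_torque": joint torques, N m; "ee_pos": TCP position; "ee_rot": TCP orientation; "contact_force": force on the tool from outside, world axes, zero at the start; "wrist_torque": the same for the moment, N m; "opening": finger opening in m; "grasp_force": force on a finger pad.
Only numpy, scipy, OpenCV 4.12 (cv2) and the standard library are available. Lean on these libraries where they do the work, as an engineer would, in place of code of your own. Each camera call takes 0.05 s, during which the arm holds its last target. There are 200 camera calls.

### The job

The grey plate of the coil module lies askew on top of the red apparatus base, perched on its rest pads and pins. With the fingers, nudge the plate sideways until its two holes drop over the two locating pins and it lies flat and flush on the red base. Only push it, do not lift it; leave the jar, the brass weight and the screwdriver alone, and finish clear of everything.

Things in the scene. Friction and masses are not known exactly. Their poses are not given: they have to be found in the camera images.
- base: Fixed red base, deck 12 mm above the bench. Frame: x across it (away from the robot at yaw 0), y along it, z up; origin at bench level midway between the pins. Deck spans x -90 to 120, y -145 to 145 mm. White lines near its two ends mark the line through the pins (x = 0). Turned up to 20 degrees.
- pin_left (a point): Tip of the bullet-nosed steel pin on the base's +y side (left from the robot), at (0, 72) mm of the base, 22 mm above the bench. Both pins: 9 mm in diameter for the lowest 3 mm, tapering to a blunt 4 mm tip 10 mm above the deck.
- pin_right (a point): Tip of the like pin on the base's -y side, at (0, -72) mm of the base, 22 mm above the bench.
- pad_left (a point): Centre of the top of the left of two fixed white rest pads on the base, level with the pin tips (10 mm above the deck). It covers x 60 to 104, y 52 to 76 mm of the base; between the two pads is a channel 104 mm wide, open down to the deck.
- pad_right (a point): Centre of the top of the right rest pad: x 60 to 104, y -76 to -52 mm of the base.
- plate: Loose grey plate, 110 (x) x 200 (y) x 8 mm, about 0.5 kg, a round beige and copper coil (92 mm across, 18 mm high) fixed on it. Origin: middle of the underside. Starts level on pin tips and pads, underside 22 mm above the bench; off by 24 to 36 mm to base +x, up to 18 mm along y, 0.1 rad. Slides at a few N. Off the pads it may tip. Seated: axes match the base, underside at 12 mm.
- hole_round (a point): Centre, at the underside, of the round 13 mm hole, at (0, 72) mm of the plate. It belongs over the left pin, with 2 mm play all round, and catches it from about 4 mm off. Seated, the pins stand 2 mm proud of the plate's top and 5 mm is left between the plate's far edge and the pads.
- hole_slot (a point): Centre, at the underside, of the slotted hole, 13 (x) by 19 mm (y), at (0, -72) mm of the plate. It belongs over the right pin.
- jar: Upright glass jar with a blue cap, 44 mm in diameter, 75 mm high, on the bench beside the base. Origin: centre of its underside. Leave alone.
- weight: Brass laboratory weight, 40 mm in diameter, 58 mm high, on the bench beside the base. Origin: centre of its underside. Leave alone.
- driver: Screwdriver with a red handle, about 160 mm long, lying on the bench beside the base. Origin: underside of its middle. Leave alone.
Things that resemble listed ones, but are neither listed nor needed, are in the scene too. What is shaped like the plate but black is not meant.

How it is judged:
By the outcome, as a careful person would: the job done as asked, in the order asked, and still so for the second after the job is handed in, with the robot touching nothing.
It also fails if it takes over 61 s, if anything falls off the work surface, if the arm or the gripper's body presses on something with over 40 N, if the wrist force passes 120 N, or if a joint passes its speed limit or range.

## Working session

There is one attempt and no reset: what is moved stays moved. The work goes in short steps, Python scripts to look and compute and a shell command to move; the robot and the scene stay as the last step left them, time stands still between calls to the robot, and variables do not carry over. Pictures are saved under pics/ and viewed, at most 12 in all, crops included, and the job is handed in when it is done.

```bash
mkdir -p pics; python3 - <<'E'
from bench import arm
import cv2
for n in("scene","top"):
    im=arm.snapshot(n); cv2.imwrite(f"pics/{n}0.png",im[:,:,::-1]); c=arm.calibration(n); print(n,c)
s=arm.get_state();print(s["clock"],s["ee_pos"],s["ee_rot"],s["opening"])
E
```

```text
scene {'vfov': 44.9955870189234, 'cx': 279.63922430038167, 'cy': 207.50495097550862, 'R': array([[ 0.20780761,  0.97813577, -0.00814943],
       [ 0.75729117, -0.16615072, -0.63158849],
       [-0.61913333,  0.12507741, -0.77526097]]), 't': array([-0.07620059, -0.38824647,  1.52149446])}
top {'vfov': 43.086553702963464, 'cx': 274.63309239360825, 'cy': 202.88019958073113, 'R': array([[ 0.01101832, -0.99991693, -0.00668772],
       [-0.99799936, -0.01058029, -0.06233239],
       [ 0.06225646,  0.00736114, -0.99803304]]), 't': array([-0.03894759,  0.5275633 ,  1.4376441 ])}
0.1 [ 0.17732027 -0.59873607  0.23029184] [-1.79898646e+02 -1.32493990e-02  1.64912814e+01] 0.08523393415672655
```

View pics/scene0.png

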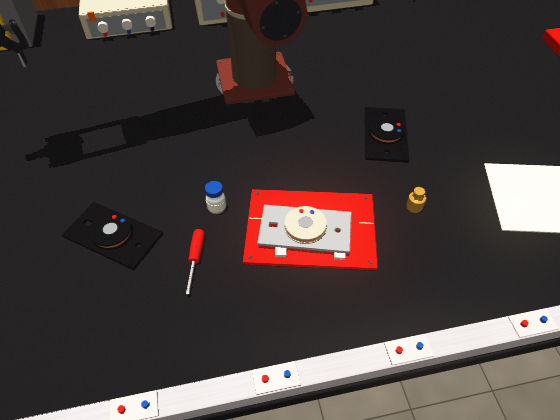

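View pics/top0.png

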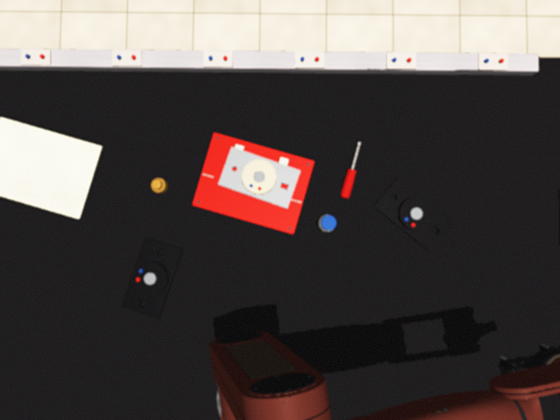

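The red base with the grey plate is at top (253,183) and scene (310,230). The two look-alike black plates are at top (152,278) and (415,215). The grey plate on the red base is the one meant, and I'll confirm it in an enlarged crop while measuring.

```bash
cat > h.py <<'E'
from bench import arm
import numpy as np, cv2
def cast(n,px,z):
    c=arm.calibration(n); f=210/np.tan(np.radians(c["vfov"]/2)); px=np.atleast_2d(px).astype(float)
    d=np.c_[(px[:,0]-c["cx"])/f,(px[:,1]-c["cy"])/f,np.ones(len(px))]@c["R"]
    o=-c["R"].T@c["t"]; return (o+d*((z-o[2])/d[:,2])[:,None])[:,:2]
ROI={"top":(185,125,140,120),"scene":(235,180,150,95)}; K=5
def crop(n,name=None,roi=None):
    im=arm.snapshot(n); x,y,w,h=roi or ROI[n]
    big=cv2.resize(im[y:y+h,x:x+w],None,fx=K,fy=K,interpolation=cv2.INTER_CUBIC)
    if name: cv2.imwrite(f"pics/{name}.png",big[:,:,::-1])
    return big,lambda p:(np.asarray(p,float).reshape(-1,2)+.5)/K-.5+np.array([x,y])
def masks(big):
    H=cv2.cvtColor(big,cv2.COLOR_RGB2HSV); h,s,v=[H[...,i].astype(int) for i in range(3)]
    red=((h<8)|(h>172))&(s>150)&(v>110); grey=(s<75)&(v>90)
    return red.astype(np.uint8),grey.astype(np.uint8)
def biggest(m): return max(cv2.findContours(m,cv2.RETR_EXTERNAL,cv2.CHAIN_APPROX_NONE)[0],key=cv2.contourArea)
def rect(pts):  # long axis yaw as deviation of y axis
    (c,(w,h),a)=cv2.minAreaRect((pts*1000).astype(np.float32)); 
    return np.array(c),w,h,(a if w<h else a-90)
E
python3 - <<'E'
from h import *
for n in("top","scene"):
    b,f=crop(n,n+"1"); r,g=masks(b)
    hull=cv2.convexHull(biggest(r)); print(n,"base",rect(cast(n,f(hull),.012)))
    g=cv2.morphologyEx(g,cv2.MORPH_OPEN,np.ones((15,15)))
    c=biggest(g); print("plate raw",rect(cast(n,f(c),.030)))
    print(b[::40,::60].mean(2).astype(int)[:3])
E
```

```text
top base (array([583.32830811,  26.96482849]), 294.1168212890625, 214.66282653808594, -15.499153137207031)
plate raw (array([605.11645508,   6.57430267]), 201.75856018066406, 128.87413024902344, -18.49004364013672)
[[ 32  31  30  34  32  30  31  31  29  32  28  31]
 [ 32  31  31  43  30  30  31  31  31  29  31  29]
 [ 30  28  29 106 106  77  30  32  32  31  30  31]]
scene base (array([585.51000977,  25.1794281 ]), 291.7903137207031, 217.2620086669922, -15.412010192871094)
plate raw (array([607.02856445,   5.41091919]), 201.64813232421875, 143.63693237304688, -17.01324462890625)
[[ 42  41  42  43  45  45  45  45  46  43  44  41  40]
 [ 41  43  42  46  47  48  48  47  46  47  45  41  41]
 [ 42  44 102 103 104 105 106 104 104 102 100 100  42]]
```

View pics/top1.png

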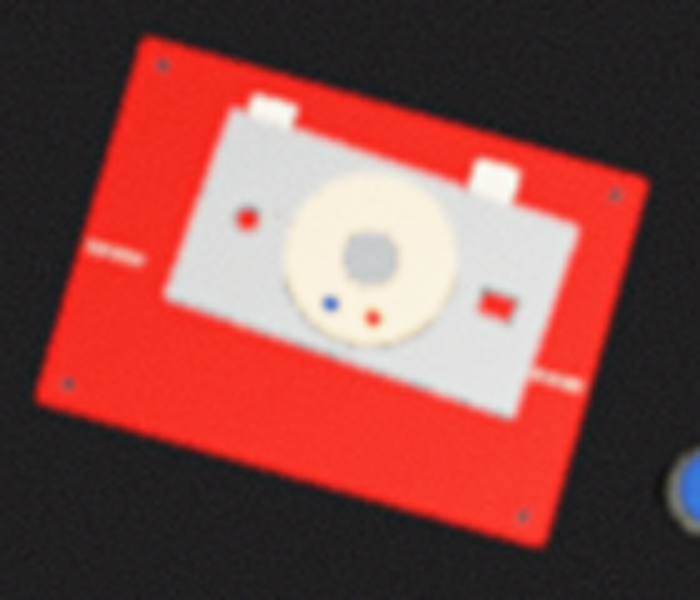

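View pics/scene1.png

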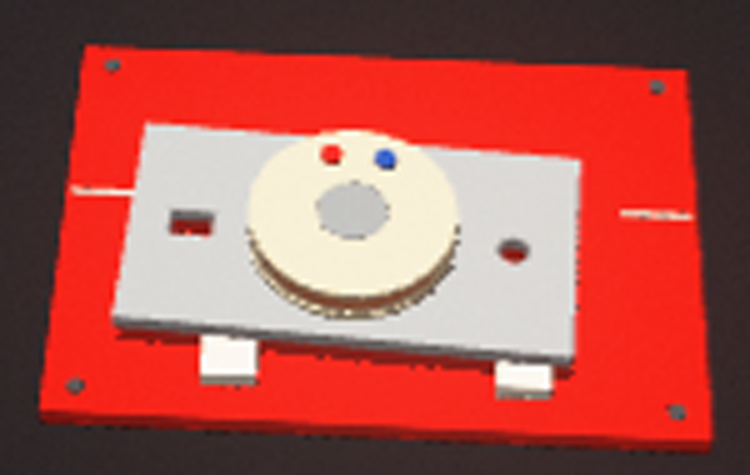

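The crops confirm the grey plate with its coil, sitting on the red base, with the white pads behind it at top1 (273,112) and (495,180). In top1 the plate corners are about (232,108), (580,228), (515,418) and (165,297). The round hole is at (247,218) and the slot at (497,306).

```bash
cat >> h.py <<'E'
def frame(P):  # P: far-left, far-right, near-right, near-left
    y=(P[0]+P[3]-P[1]-P[2]); a=np.degrees(np.arctan2(-y[0],y[1])); return P.mean(0)*1000,a
def rel(p,base,a):
    t=np.radians(a); return np.array([[np.cos(t),np.sin(t)],[-np.sin(t),np.cos(t)]])@(np.asarray(p)-base)
def show(n,f,B,P,z):
    b,ab=frame(cast(n,f(B),.012)); p,ap=frame(cast(n,f(P),z))
    t=np.radians(ab); o=b-15*np.array([np.cos(t),np.sin(t)])
    print(n,"base origin",o.round(1),"yaw",ab.round(2),"plate in base",rel(p,o,ab).round(1),"dyaw",(ap-ab).round(2)); return o,ab
E
python3 - <<'E'
from h import *
ff=lambda n:(lambda p:(np.asarray(p,float).reshape(-1,2)+.5)/K-.5+np.array(ROI[n][:2]))
o,a=show("top",ff("top"),[(146,36),(650,180),(545,548),(37,402)],[(232,108),(580,228),(515,418),(165,297)],.03)
show("scene",ff("scene"),[(712,440),(40,413),(86,45),(687,70)],[(573,355),(113,318),(147,123),(581,158)],.03)
for q in [(90,248),(143,260),(530,374),(580,386)]: print(rel(cast("top",ff("top")(q),.012)[0]*1000,o,a).round(1))
t=np.radians(a);R=np.array([[np.cos(t),-np.sin(t)],[np.sin(t),np.cos(t)]])
print("holes",[rel(cast("top",ff("top")(q),.03)[0]*1000,o,a).round(1) for q in[(247,218),(497,306)]])
print("channel",o+R@[105,0])
for n,p,z in(("jar top",(327,222),.075),("weight top",(158,184),.058)):print(n,rel(cast("top",p,z)[0]*1000,o,a))
E
```

```text
top base origin [568.7  29.7] yaw -15.44 plate in base [ 32.5 -12. ] dyaw -3.08
scene base origin [569.1  30. ] yaw -15.29 plate in base [ 31.5 -12.6] dyaw -2.83
[ -1.1 141.1]
[  0.6 111.1]
[  -1.  -110.8]
[   0.3 -139. ]
holes [array([37. , 60.6]), array([ 28.3, -83.4])]
channel [669.89635554   1.72491078]
jar top [ -36.18978469 -218.38501693]
weight top [-62.43002594 240.14454657]
```

```bash
cat >> h.py <<'E'
from scipy.spatial.transform import Rotation as Ro
O=np.array([569.,30.]); A=-15.4
def go(x,y,z,yaw):  # base-frame mm, yaw relative to base; prints row numbers
    s=arm.get_state(); R0=Ro.from_euler("xyz",s["ee_rot"],degrees=True); t=np.radians(A)
    w=O+np.array([[np.cos(t),-np.sin(t)],[np.sin(t),np.cos(t)]])@[x,y]
    d=R0.inv().apply(np.r_[w,z]/1000-s["ee_pos"])*100
    r=(R0.inv()*Ro.from_euler("xyz",[180,0,A+yaw],degrees=True)).as_rotvec()
    print(round(s["clock"],2),"row",d.round(2),r.round(4),"tcp base",rel(s["ee_pos"][:2]*1000,O,A).round(1),"z",(s["ee_pos"][2]*1000).round(1),"F",s["contact_force"].round(1),"op",round(s["opening"],4))
E
python3 -m pendant '5 50.7 -35.9 0 0 0 -1.014;5 50.7 -35.9 0 0 0 -1.014;5 50.7 -35.9 0 0 0 -1.014;5 50.7 -35.9 0 0 0 -1.014;5 50.7 -35.9 0 0 0 -1.014;5 50.7 -35.9 0 0 0 -1.014;5 50.7 -35.9 0 0 0 -1.014;5 50.7 -35.9 0 0 0 -1.014'; python3 -c "
from h import *
go(30,-138,100,90)"
```

```text
clock: 1.0
ee_pos: [0.4257, -0.2832, 0.2314]
ee_rot: [180.0, 0.0, 74.8]
contact_force: [0.0, -1.0, 0.0]
opening: 0.0496
grasp_force: 0.0
1.0 row [20.18  8.56 13.14] [0.0004 0.0002 0.0028] tcp base [ -55. -340.] z 231.4 F [ 0. -1.  0.] op 0.0496
```

```bash
python3 -m pendant '5 20.2 8.6 0 0 0 0;5 20.2 8.6 0 0 0 0;5 20.2 8.6 0 0 0 0;5 20.2 8.6 0 0 0 0;5 20.2 8.6 0 0 0 0;5 20.2 8.6 0 0 0 0;5 20.2 8.6 13 0 0 0;5 20.2 8.6 13 0 0 0' >/dev/null; python3 -c "
from h import *
go(30,-138,60,90)"
```

```text
1.8 row [ 0.28 -0.26  7.22] [ 0.0052  0.0008 -0.0001] tcp base [  32.3 -140.7] z 132.2 F [ 0.2  0.8 -0.4] op 0.0501
```

```bash
python3 -m pendant '5 0.2 -0.2 4 0 0 0;5 0.2 -0.2 8 0 0 0;5 0.2 -0.2 9 0 0 0;5 0.2 -0.2 9 0 0 0' >/dev/null; python3 -c "
from h import *
go(30,-138,18,90)
crop('scene','s2')"
```

```text
2.2 row [0.07 0.32 2.17] [-0.0043 -0.0001 -0.0011] tcp base [  26.9 -138.7] z 39.7 F [ 0.4 -0.2 -0.3] op 0.0499
```

View pics/s2.png

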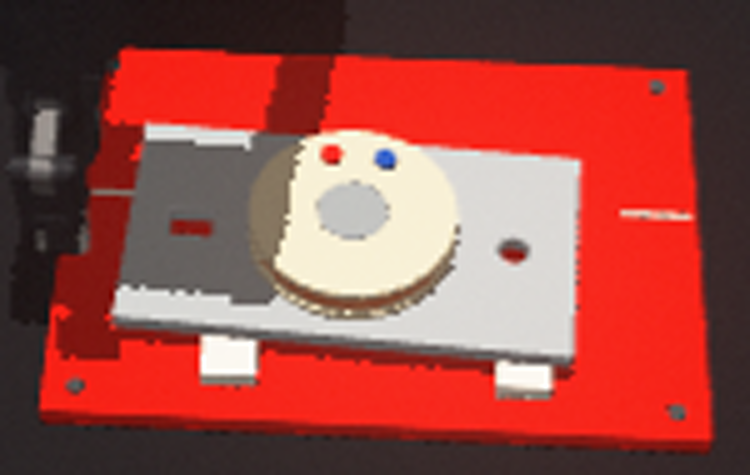

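The open fingers are at the left of the picture, around (45,150–240), just beyond the plate's right end at (130,220), so they are clear to go down.

```bash
python3 -m pendant '5 0 0 1 0 0 0;5 0 0.3 2 0 0 0;5 0.5 0.3 2.1 0 0 0;5 0.9 0.3 2.1 0 0 0;5 1.3 0.3 2.1 0 0 0;5 1.6 0.3 2.1 0 0 0;5 1.8 0.3 2.1 0 0 0;5 2.0 0.3 2.1 0 0 0' |tail -4; python3 -c "
from h import *
go(30,-111,18,90)
crop('scene','s3')"
```

```text
ee_rot: [180.0, 0.0, 74.6]
contact_force: [-0.3, -1.2, -0.1]
opening: 0.0498
grasp_force: 1.0
3.05 row [ 0.69 -0.19  0.26] [ 0.0004  0.0003 -0.0001] tcp base [  31.9 -117.9] z 20.6 F [-0.3 -1.2 -0.1] op 0.0498
```

```bash
python3 -m pendant '5 0.2 -0.1 0 0 0 0;5 0.4 -0.1 0 0 0 0;5 0.6 -0.1 0 0 0 0;5 0.7 -0.1 0 0 0 0;5 0.7 -0.1 0 0 0 0' |tail -4; python3 -c "
from h import *
go(30,-111,18,90)
crop('scene','s4')"
```

```text
ee_rot: [180.0, -0.0, 74.6]
contact_force: [0.5, -2.3, 1.0]
opening: 0.0497
grasp_force: 0.8
3.6 row [-0.02 -0.08  0.24] [ 0.0003 -0.0001 -0.0001] tcp base [  30.8 -110.8] z 20.4 F [ 0.5 -2.3  1. ] op 0.0497
```

View pics/s4.png

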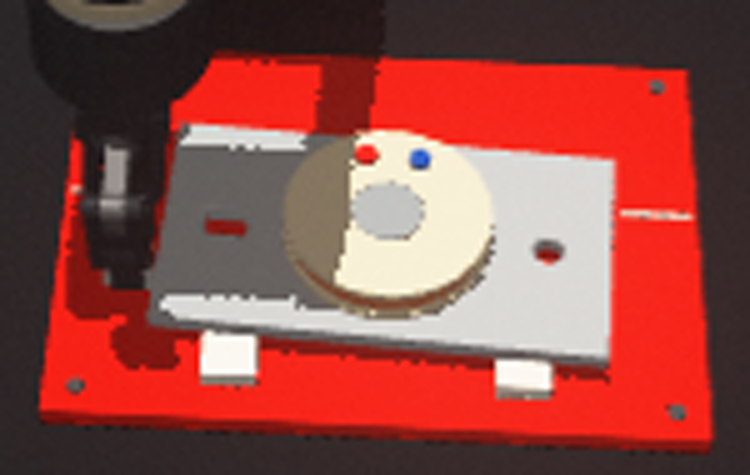

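The plate has slid to the right in the picture: its corners are now near (609,355), (149,322), (181,124) and (615,159), with the fingers at its right end.

```bash
python3 - <<'E'
from h import *
ff=lambda n:(lambda p:(np.asarray(p,float).reshape(-1,2)+.5)/K-.5+np.array(ROI[n][:2]))
for P in([(573,355),(113,318),(147,123),(581,158)],[(609,355),(149,320),(181,124),(615,159)]):
  show("scene",ff("scene"),[(712,440),(40,413),(86,45),(687,70)],P,.03)
q=[(514,250),(192,222),(548,250),(226,226)]
for p in q: print(rel(cast("scene",ff("scene")(p),.028)[0]*1000,O,A).round(1))
E
```

```text
scene base origin [569.1  30. ] yaw -15.29 plate in base [ 31.5 -12.6] dyaw -2.83
scene base origin [569.1  30. ] yaw -15.29 plate in base [31.3  2.9] dyaw -2.68
[34.5 59.4]
[ 26.5 -84.6]
[33.7 74.4]
[ 27.9 -69.3]
```

```bash
python3 -m pendant '5 -1 0 0 0 0 0;5 -2 0 0 0 0 0;5 -2 0 -5 0 0 0;5 -2 0 -10 0 0 0;5 -2 0 -10 0 0 0' |tail -4; python3 -c "
from h import *
go(120,2,120,0)"
```

```text
ee_rot: [179.2, 0.0, 74.5]
contact_force: [1.1, -0.4, 1.3]
opening: 0.0502
grasp_force: 0.0
4.15 row [13.41  8.37  0.94] [ 0.0108 -0.0101  1.5699] tcp base [  36.1 -132. ] z 128.3 F [ 1.1 -0.4  1.3] op 0.0502
```

```bash
python3 -m pendant '5 13.4 8.4 0 0 0 1.57;5 13.4 8.4 0 0 0 1.57;5 13.4 8.4 0 0 0 1.57;5 13.4 8.4 0 0 0 1.57;5 13.4 8.4 0 0 0 1.57;5 13.4 8.4 0 0 0 1.57;5 13.4 8.4 0 0 0 1.57;5 13.4 8.4 0 0 0 1.57' |tail -4; python3 -c "
from h import *
go(120,2,60,0)"
```

```text
ee_rot: [-180.0, 0.1, 5.6]
contact_force: [-0.3, 0.3, -0.5]
opening: 0.05
grasp_force: 0.0
4.95 row [0.51 0.22 5.94] [-2.000e-04  1.100e-03  3.663e-01] tcp base [114.5   2.3] z 119.4 F [-0.3  0.3 -0.5] op 0.05
```

```bash
python3 -m pendant '5 0.5 0.2 0 0 0 0.366;5 0.5 0.2 0 0 0 0.366;5 0.5 0.2 0 0 0 0.366;5 0.5 0.2 3 0 0 0.366;5 0.5 0.2 6 0 0 0.366;5 0.5 0.2 7.5 0 0 0.366;5 0.5 0.2 7.5 0 0 0.366' |tail -4; python3 -c "
from h import *
go(120,2,18,0)
crop('scene','s5')"
```

```text
ee_rot: [179.9, 0.4, -15.0]
contact_force: [-0.6, -0.1, -0.5]
opening: 0.0497
grasp_force: 0.0
5.65 row [ 0.27 -0.    2.35] [0.0009 0.0065 0.0063] tcp base [117.5   2. ] z 41.5 F [-0.6 -0.1 -0.5] op 0.0497
```

View pics/s5.png

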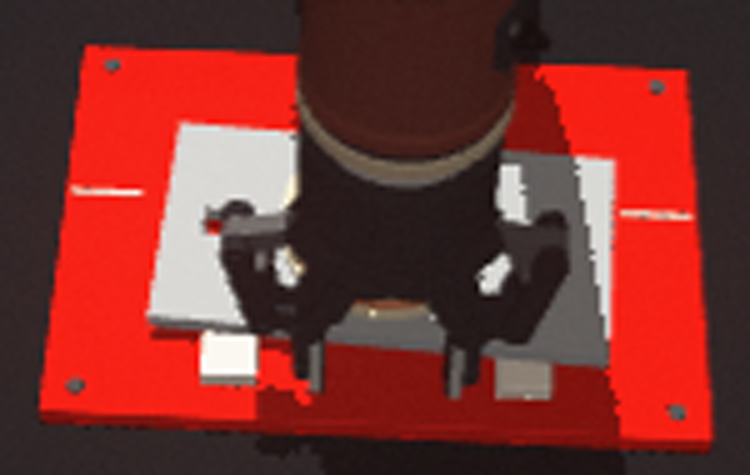

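The fingers sit over the channel between the two pads, tips at about (310,385) and (460,385), beyond the plate's far edge. Now I go down and pull the plate toward the robot.

```bash
python3 -m pendant '5 0 0 1.5 0 0 0;5 0 0 2.5 0 0 0;5 0 0 2.7 0 0 0;5 -0.6 0 2.7 0 0 0;5 -1.2 0 2.7 0 0 0;5 -1.6 0 2.7 0 0 0;5 -2 0 2.7 0 0 0;5 -2.3 0 2.7 0 0 0' |tail -4
python3 -m pendant '5 -0.3 0 0 0 0 0;5 -0.6 0 0 0 0 0;5 -0.9 0 0 0 0 0;5 -1.2 0 0 0 0 0;5 -1.3 0 0 0 0 0;5 -1.3 0 0 0 0 0' |tail -4; python3 -c "
from h import *
go(80,2,14,0)
crop('scene','s6')"
```

```text
ee_rot: [-180.0, -0.1, -15.0]
contact_force: [1.8, -0.8, -0.7]
opening: 0.0499
grasp_force: 0.8
ee_rot: [180.0, -0.0, -15.0]
contact_force: [2.4, -0.4, 2.0]
opening: 0.0498
grasp_force: 1.1
7.1 row [-0.42  0.07  0.46] [ 0.     -0.0004  0.007 ] tcp base [84.2  2.7] z 18.6 F [ 2.4 -0.4  2. ] op 0.0498
```

View pics/s6.png

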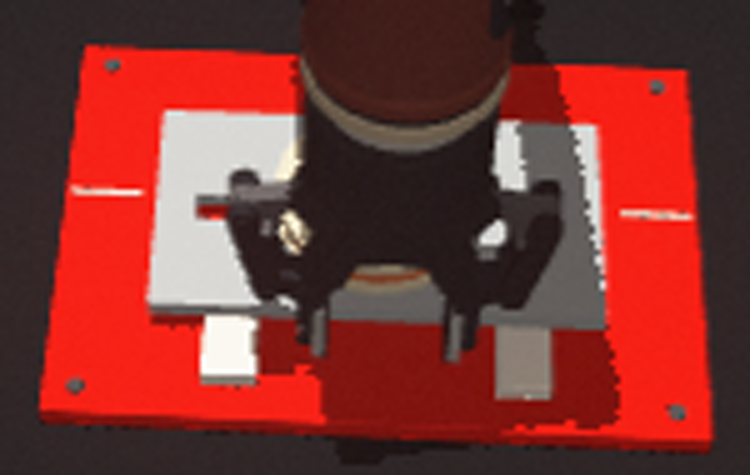

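The plate is nearly square now, with corners at about (604,320), (148,303), (163,111) and (598,125).

```bash
python3 - <<'E'
from h import *
ff=lambda n:(lambda p:(np.asarray(p,float).reshape(-1,2)+.5)/K-.5+np.array(ROI[n][:2]))
b=[(712,440),(40,413),(86,45),(687,70)]
show("scene",ff("scene"),b,[(604,320),(148,303),(163,111),(598,125)],.03)
# scanline: print left/right end columns of plate via brightness along rows
im=cv2.imread("pics/s6.png")[:,:,::-1]; H=cv2.cvtColor(np.ascontiguousarray(im),cv2.COLOR_RGB2HSV)
for y in(150,200,250,290):
    xs=np.where((H[y,:,1]<80)&(H[y,:,2]>75)&(np.arange(750)>130)&(np.arange(750)<640))[0]; print(y,xs.min(),xs.max(), rel(cast("scene",ff("scene")([xs.min(),y]),.03)[0]*1000,O,A).round(1),rel(cast("scene",ff("scene")([xs.max(),y]),.03)[0]*1000,O,A).round(1))
go(76,2,16,0)
E
```

```text
scene base origin [569.1  30. ] yaw -15.29 plate in base [17.7 -1.7] dyaw 0.43
150 161 595 [ -12.6 -101.5] [-23.1  96.9]
200 157 599 [  16.4 -101.1] [ 5.8 97.7]
250 153 599 [  44.5 -100.7] [34.  96.8]
290 150 603 [  66.4 -100.4] [55.8 97.8]
7.15 row [-0.82  0.06  0.25] [ 0.     -0.0003  0.0069] tcp base [84.2  2.7] z 18.5 F [ 2.3 -0.6  1.8] op 0.0501
```

```bash
python3 -m pendant '5 -0.2 0 0.1 0 0 0.007;5 -0.5 0 0.3 0 0 0.007;5 -0.8 0 0.3 0 0 0.007;5 -1.1 0 0.3 0 0 0.007;5 -1.3 0 0.3 0 0 0.007;5 -1.4 0 0.3 0 0 0.007;5 -1.4 0 0.3 0 0 0.007' |tail -4
python3 -c "
from h import *
go(66.5,2,16,0)"
python3 -m pendant '5 -0.1 0 0 0 0 0;5 -0.2 0 0 0 0 0;5 -0.3 0 0 0 0 0;5 -0.3 0 0 0 0 0' |tail -4
python3 -c "
from h import *
go(66.5,2,16,0)
crop('scene','s7')"
```

```text
ee_rot: [180.0, 0.1, -15.4]
contact_force: [-0.2, 0.2, -0.4]
opening: 0.0504
grasp_force: 0.0
7.85 row [-0.23  0.06 -0.15] [ 0.0003  0.0025 -0.0001] tcp base [68.8  2.6] z 14.5 F [-0.2  0.2 -0.4] op 0.0504
ee_rot: [-180.0, 0.0, -15.4]
contact_force: [-0.6, -0.0, -0.4]
opening: 0.0496
grasp_force: 0.0
8.25 row [-0.04  0.06 -0.08] [-0.      0.0003 -0.0002] tcp base [66.9  2.6] z 15.2 F [-0.6 -0.  -0.4] op 0.0496
```

View pics/s7.png

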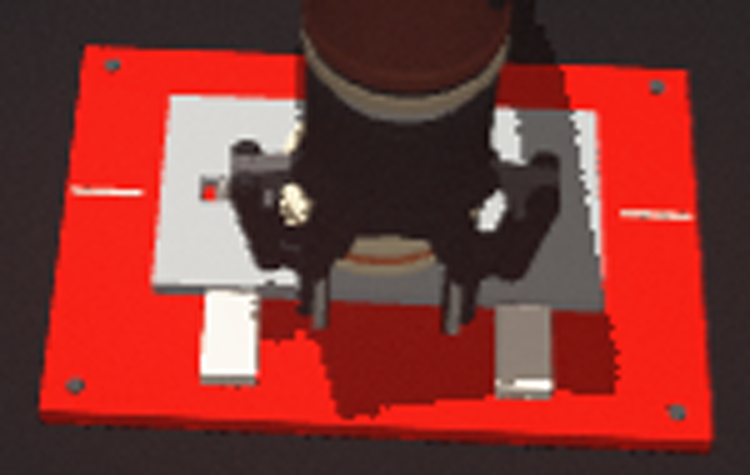

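The contact force is now zero and a pin tip shows in the slot at (215,185), so the plate has probably dropped. I'll back off, rise and look.

```bash
python3 -m pendant '5 1 0 0 0 0 0;5 3 0 0 0 0 0;5 4 0 -1 0 0 0;5 4 0 -6 0 0 0;5 4 0 -11 0 0 0;5 4 0 -16 0 0 0;5 4 0 -18 0 0 0' >/dev/null
python3 -m pendant '5 -5 -5 0 0 0 0;5 -10 -10 0 0 0 0;5 -14 -14 0 0 0 0;5 -18 -18 0 0 0 0;5 -18 -22 0 0 0 0;5 -18 -25 0 0 0 0;5 -18 -25 0 0 0 0' |tail -4
python3 -c "
from h import *
a,_=crop('scene'); b,_=crop('top'); cv2.imwrite('pics/t8.png',b[:,:,::-1]); cv2.imwrite('pics/s8.png',a[:,:,::-1])"
```

```text
ee_rot: [-179.9, -0.0, -15.2]
contact_force: [0.6, -0.4, 0.2]
opening: 0.0501
grasp_force: 0.0
```

View pics/s8.png

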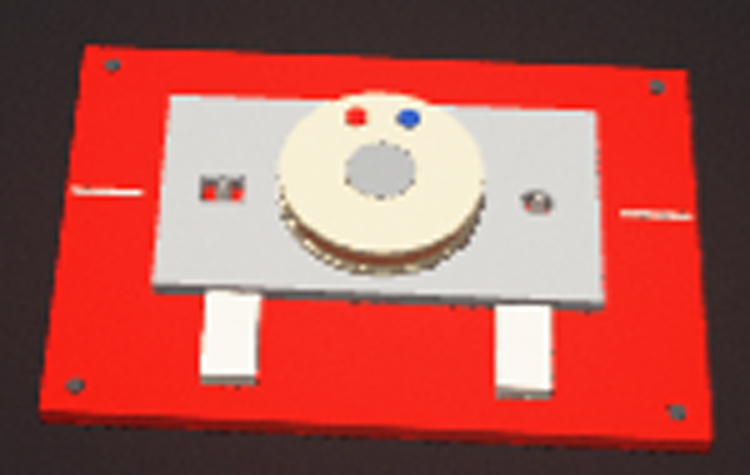

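Both pins show through their holes, at (222,187) and (537,200). I'll check flatness numerically from the corners.

```bash
python3 - <<'E'
from h import *
ff=lambda n:(lambda p:(np.asarray(p,float).reshape(-1,2)+.5)/K-.5+np.array(ROI[n][:2]))
f=ff("scene"); b=[(712,440),(40,413),(86,45),(687,70)]; P=[(604,301),(153,288),(170,96),(597,111)]
for z in(.02,.03):
    show("scene",f,b,P,z); print([rel(q*1000,O,A).round(1) for q in cast("scene",f(P),z)])
# pad far edges on plane 22mm
print("pads",[rel(q*1000,O,A).round(1) for q in cast("scene",f([(201,375),(256,376),(497,389),(552,391)]),.022)])
t,g=crop("top"); 
_,m=masks(t); m=cv2.morphologyEx(m,cv2.MORPH_OPEN,np.ones((15,15)))
c=biggest(m); print("top grey",rect(cast("top",g(c),.02)))
E
```

```text
scene base origin [569.1  30. ] yaw -15.29 plate in base [ 0.9 -0.3] dyaw 0.6
[array([54.5, 99.4]), array([  58.1, -100. ]), array([ -53.5, -100.6]), array([-54.9,  99.9])]
scene base origin [569.1  30. ] yaw -15.29 plate in base [ 8.7 -0.6] dyaw 0.6
[array([61.7, 98. ]), array([ 65.2, -99.1]), array([-45.1, -99.7]), array([-46.5,  98.5])]
pads [array([104.5, -75.6]), array([103.7, -51.9]), array([104.8,  51.7]), array([104.6,  75.2])]
top grey (array([593.3102417 ,  23.84811401]), 199.99368286132812, 158.67120361328125, -15.518226623535156)
```

View pics/t8.png

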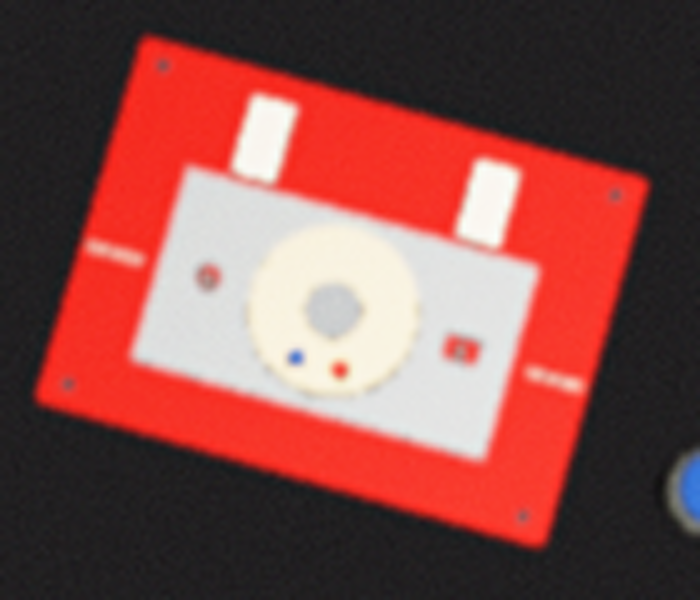

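Top view: both pins are inside their holes, at (208,277) and (461,350), and the plate edge is clear of both pads. As a last check on height I'll triangulate the corners across the two views.

```bash
python3 - <<'E'
from h import *
ff=lambda n:(lambda p:(np.asarray(p,float).reshape(-1,2)+.5)/K-.5+np.array(ROI[n][:2]))
T=ff("top")([(185,166),(540,266),(486,461),(131,358)]); B=ff("top")([(146,36),(650,180),(545,548),(37,402)])
# sharper scene corners: fit lines to top-face (bright grey) mask
im=cv2.cvtColor(cv2.imread("pics/s8.png"),cv2.COLOR_BGR2RGB); H=cv2.cvtColor(im,cv2.COLOR_RGB2HSV)
m=(H[...,1]<60)&(H[...,2]>180)
def edge(xs,last):
    ys=[]
    for x in xs:
        c=np.where(m[90:310,x])[0]+90; ys.append(c.max() if last else c.min())
    return np.polyfit(xs,ys,1)
far=np.r_[165:195,270:285,300:340,420:485,560:595]; near=np.r_[180:270,490:590]
pf,pn=edge(far,True),edge(near,False)
L=lambda p,x:(x,np.polyval(p,x))
S=ff("scene")([L(pf,604),L(pf,153),L(pn,170),L(pn,597)])
show("top",lambda p:p,B,T,.02)
for i in range(4):
    M=[]
    for n,p in(("top",T[i]),("scene",S[i])):
        c=arm.calibration(n);f=210/np.tan(np.radians(c["vfov"]/2))
        M.append((np.array([[f,0,c["cx"]],[0,f,c["cy"]],[0,0,1]])@np.c_[c["R"],c["t"]],p))
    X=cv2.triangulatePoints(M[0][0],M[1][0],M[0][1].reshape(2,1),M[1][1].reshape(2,1))[:,0];X=X[:3]/X[3]*1000
    print(rel(X[:2],O,A).round(1),X[2].round(1), L(pf,604)if i==0 else "", rel(cast("scene",S[i],.02)[0]*1000,O,A).round(1))
E
```

```text
top base origin [568.7  29.7] yaw -15.44 plate in base [1.5 0.7] dyaw 0.05
[ 55.7 100.4] 22.6 (604, np.float64(300.1715355397507)) [54.  99.4]
[  56.3 -100.1] 22.4  [  54.5 -100.3]
[ -54.1 -100.9] 19.1  [ -53.4 -100.6]
[-53.5 100.2] 20.2  [-53.6  99.8]
```

```bash
python3 -c "
from bench import arm
s=arm.get_state();print(s['clock'],s['ee_pos']);print(arm.hand_in())"
```

```text
9.85 [0.5660953  0.29349673 0.19517084]
the job is handed in; nothing more can be done
None
```

I pushed the plate onto both locating pins and handed the job in at 9.85 s. The cameras put its top at about 21 ± 2 mm (20 mm when seated) and within about 2 mm of its place on the base. The arm finished clear and was never moved against the jar, weight or screwdriver.

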